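# Rotate the shaker stock in the counter rack

## Task

Restock the two-lane shaker rack so that older stock is used first: slide the older shaker in each lane forward along its own lane until it stands right at the front bar, without lifting it out of the lane, and stand the new shaker of the same kind (same coloured band: blue cocoa, orange spice) behind it in the same lane, close up with less than a finger's width between them. All four must stand upright on the rack floor, released; never tip a shaker over, and leave the coffee jar, the espresso cup and the tamper standing where they are.

Things in the scene. Friction and masses are not known exactly. Their poses are not given: they have to be found in the camera images.
- rack: fixed wooden two-lane rack, 200 deep (x, to the back) x 164 wide (y, to the left) x 48 high (mm); origin: centre of its underside. Lane floors at z 12. Lanes 70 wide, centre lines y = +39 and -39, between 8 mm walls up to z 48; open on top. Each lane runs from the 8 mm round steel front bar (axis z 34, inner edge x = -90) to the back wall (x = +90)
- left_lane_front (a point): point on the lane floor in the middle of the left lane, under the inner edge of the front bar (where a shaker's front touches); axes as the rack's
- right_lane_front (a point): the same point of the right lane
- old_cocoa: older cocoa shaker: round glass jar 62 mm across, 115 tall, 0.2 kg, blue band, steel lid full width (z 75 to 96) and wooden knob 18 across, z 95 to 115. Lid and knob are fast: lift it by the knob from above. Origin: centre of the underside, z up. It starts alone in one of the two lanes, towards the back.
- old_spice: older spice shaker: round glass jar 59 mm across, 110 tall, 0.2 kg, orange band, steel lid full width (z 70 to 90) and wooden knob 18 across, z 90 to 110. Lid and knob are fast: lift it by the knob from above. Origin: centre of the underside, z up. It starts alone in the other lane, towards the back.
- new_cocoa: new cocoa shaker: round glass jar 62 mm across, 115 tall, 0.2 kg, blue band, steel lid full width (z 75 to 96) and wooden knob 18 across, z 95 to 115. Lid and knob are fast: lift it by the knob from above. Origin: centre of the underside, z up. It starts on the counter to the right of the rack.
- new_spice: new spice shaker: round glass jar 59 mm across, 110 tall, 0.2 kg, orange band, steel lid full width (z 70 to 90) and wooden knob 18 across, z 90 to 110. Lid and knob are fast: lift it by the knob from above. Origin: centre of the underside, z up. It starts on the counter to the right of the rack.
- coffee_jar: bystander: glass jar of ground coffee with a black lid, 78 mm across, 187 mm tall (lid 65 mm across from z = 152 mm); stands loose among the new shakers; origin: centre of the underside
- espresso_cup: bystander: small white espresso cup, 63 mm across, 92 mm with its handle, 51 mm tall; stands loose among the new shakers; origin: middle of the underside
- tamper: bystander: coffee tamper, 58 mm across, 102 mm tall, dark knob handle; stands loose farther back at the right; origin: centre of the underside. (The tall espresso machine stands farther right, beyond y = -0.28 m where x is over 0.47 m.)

How it is judged:
By the outcome, as a careful person would: the job done as asked, in the order asked, and still so for the second after the job is handed in, with the robot touching nothing.
It also fails if it takes over 72 s, if anything falls off the work surface, if the arm or the gripper's body presses on something with over 40 N, if the wrist force passes 120 N, or if a joint passes its speed limit or range.

## Robot

A 7-joint arm with a two-finger parallel gripper is mounted at the origin on a cart in front of the work surface, level with it; the furniture and walls round the work are solid. World frame = base frame: x ahead of the robot, y to its left, z up, the work surface at z = 0. Lengths are in m, angles in rad, forces in N, time in s.
With the tool pointing down it reaches from about 0.4 to 0.875 m from the base axis. Payload 19.3 kg.
Tool frame: the origin (TCP) lies at the very end of the fingers, on their centre line; the grasp point (between the pads) lies 19 mm behind it; z points along the fingers, y is the line along which they close (so a half turn about z gives the same grasp; the last joint's range is limited). The gripper opens to 85 mm and grips with 20 to 120 N. Pads are 22 mm wide; open, the fingers measure 114 mm over their backs; the gripper's body (76 mm by 85 mm) begins 54 mm behind the grasp point. The pads swing forward as they close: fully open they stand 13 mm farther back than shut.
Start: joints at [1.22, 0.521, -0.036, 1.599, 0.021, 1.021, -0.113], TCP at [0.173, -0.601, 0.231] pointing down, gripper open.
Joint ranges: [-2.91, 2.91], [-0.3, 2.13], [-1.5, 1.42], [0.17, 2.43], [-1.26, 4.41], [0.16, 1.93], [-2.52, 2.52]. Speed limits (rad/s): [1.89, 1.89, 2.39, 2.39, 3.01, 3.01, 3.01].

## Interface

Orientations are given as [roll, pitch, yaw] about the fixed x, y, z axes, in that order (R = Rz(yaw) Ry(pitch) Rx(roll)).
In Python, from workcell import bot gives the robot as it stands.
- The arm moves only by the tool carry_out, never from a script. Its argument "rows" is a list that holds one entry, the list of rows, each a list of 4 numbers: the shift along the tool's x, y, z in m, then the turn about the tool's z in degrees. In form: [[[x, y, z, twist], ...]]. A call has 1 to 12 rows; each row is the pose to reach, as a shift and turn from the pose commanded when the call began, along the tool's axes at that moment; what a row does not reach only later rows make up. A row lasts 1/12 s, in which the tool goes at most 41.7 mm and 7.16 degrees, less where a joint would pass 70% of its speed; a pose out of reach is approached as far as the arm can. A call with a gripper value outside its range is refused whole. "grip" is the finger opening in m, from 0 to 0.0854, set as the call begins (left out, the last holds). The fingers move at their own pace and stop on an object; "grip_force" is the grip in N (left out, the last holds). Time passes only in rows, so rows that repeat a pose let the fingers close. It gives the time, the measured TCP pose, the force, the opening and the grip force at its end, in the units of the state.
- bot.observe(): the state, without advancing time (a new reading comes with each control period).
- bot.grab_frame(name): name is "scene" or "top" or "wrist"; returns a dict with "pixels" (384x512x3 uint8, red, green, blue), "K" (3x3 intrinsics, pixels), "pose" (4x4, takes a point from camera to world coordinates). Camera axes: x right, y down, z forward; pixel columns grow to the right and rows downward; lengths in m; the calibration is good to about 2 mm. A picture is of the moment at which its call begins. There is no depth.
- bot.job_done(): hands the job in; it is judged then, once.
Trained networks look in a picture, given as the dict that the camera call returned (one of the last four; its "shot" number tells which), for a name from the list of things; names that differ only in an ending like _2 or _b are one class to them, and where a whole thing is asked for, a point or a joint stands for the part that bears it (a point fixed in the world has none). Each returns a list of dicts, best first, with "conf" (0 to 1); they miss things now and then, are a little off and sometimes report something else, mostly with a low value. They report only what shows in the picture. A call takes as long as a camera call.
- bot.look_for(picture, label): "position" ([column, row] in pixels, amid what is visible of it).
- bot.regions_of(picture, label): "region" (384x512 bool, what is visible of it) and "position" ([column, row] in pixels, amid what is visible of it).
- bot.spot_point(picture, label): "position" ([column, row] in pixels: a listed point, or the origin of a listed thing).
The state is a dict: "clock": time; "qpos": joint angles; "qd": joint speeds; "joint_efforts": joint torques, N m; "position": TCP position; "tool_rot": TCP orientation; "force": force on the tool from outside, world axes, zero at the start; "moment": the same for the moment, N m; "grip_width": finger opening in m; "finger_force": force on a finger pad.
Only numpy, scipy, OpenCV 4.12 (cv2) and the standard library are available. Lean on these libraries where they do the work, as an engineer would, in place of code of your own. Each camera call takes 0.05 s, during which the arm holds its last target. There are 200 camera calls.

## Working session

There is one attempt and no reset: what is moved stays moved. The work goes in short steps, Python scripts to look and compute and a tool call to move; the robot and the scene stay as the last step left them, time stands still between calls to the robot, and variables do not carry over. Pictures are saved under pics/ and viewed, at most 10 in all, crops included, and the job is handed in when it is done.

Besides the shell and the picture viewer there is one more tool, called after "Request:" as a command line: name --argument value ..., lists and objects as JSON in quotes. carry_out: Moves the arm, as the interface text tells. Its arguments: {"type":"object","properties":{"rows":{"type":"array","items":{"type":"array","items":{"type":"array","items":{"type":"number"}}}},"grip":{"type":"number"},"grip_force":{"type":"number"}},"required":["rows"]}

```bash
mkdir -p pics
cat > h.py <<'E'
import numpy as np, cv2
from workcell import bot
def ray(f,px,z):
    K,T=np.array(f["K"]),np.array(f["pose"])
    d=T[:3,:3]@np.linalg.solve(K,[px[0],px[1],1]); o=T[:3,3]
    return o+d*(z-o[2])/d[2]
def proj(f,p):
    K,T=np.array(f["K"]),np.array(f["pose"])
    c=K@(T[:3,:3].T@(np.array(p)-T[:3,3])); return c[:2]/c[2]
E
python3 - <<'E'
from h import *
s=bot.observe();print({k:np.round(v,3).tolist() for k,v in s.items()})
for n in("top","scene"):
    f=bot.grab_frame(n);cv2.imwrite(f"pics/{n}0.png",f["pixels"][:,:,::-1])
    print(n,np.round(f["pose"],3).tolist(),np.round(f["K"],0).tolist())
    for l in("old_cocoa","old_spice","new_cocoa","new_spice","coffee_jar","espresso_cup","tamper","rack","left_lane_front","right_lane_front"):
        for r in bot.spot_point(f,l)[:3]:
            z=0.012 if "lane" in l or "old" in l else 0
            print(l,round(r["conf"],2),np.round(r["position"],1),np.round(ray(f,r["position"],z),3))
E
```

```text
{'clock': 0.0, 'qpos': [1.22, 0.522, -0.036, 1.6, 0.021, 1.021, -0.113], 'qd': [0.001, 0.001, 0.0, -0.001, 0.0, 0.0, -0.001], 'joint_efforts': [-0.001, -92.711, 1.98, -36.993, 0.018, 0.008, -0.0], 'position': [0.173, -0.6, 0.231], 'tool_rot': [-3.14, 0.0, 0.281], 'force': [-0.069, -0.521, 0.505], 'moment': [-0.033, 0.002, 0.02], 'finger_force': 0.0, 'grip_width': 0.085}
top [[0.015, -0.984, 0.177, 0.434], [-0.999, -0.007, 0.042, -0.035], [-0.04, -0.177, -0.983, 0.911], [0.0, 0.0, 0.0, 1.0]] [[394.0, 0.0, 245.0], [0.0, 394.0, 189.0], [0.0, 0.0, 1.0]]
old_cocoa 0.75 [190.4 165.2] [0.653 0.134 0.012]
old_spice 0.83 [224.  178.7] [0.621 0.054 0.012]
new_cocoa 0.93 [327.3 249.8] [ 0.46  -0.184  0.   ]
new_spice 0.61 [329.2 197.8] [ 0.58  -0.191  0.   ]
coffee_jar 0.62 [288.8 154.2] [ 0.684 -0.098  0.   ]
espresso_cup 0.78 [281.7 228.5] [ 0.507 -0.081  0.   ]
espresso_cup 0.24 [324.3 131.5] [ 0.74  -0.183  0.   ]
tamper 0.68 [324.4 129.4] [ 0.746 -0.183  0.   ]
rack 0.61 [203.  182.8] [0.613 0.104 0.   ]
left_lane_front 0.72 [185.4 216.1] [0.532 0.141 0.012]
right_lane_front 0.94 [218.9 218.4] [0.528 0.063 0.012]
scene [[-0.7, -0.315, 0.641, 0.022], [-0.714, 0.278, -0.643, 0.56], [0.024, -0.908, -0.419, 0.426], [0.0, 0.0, 0.0, 1.0]] [[354.0, 0.0, 250.0], [0.0, 354.0, 195.0], [0.0, 0.0, 1.0]]
old_cocoa 0.58 [188.  220.2] [0.65  0.138 0.012]
old_spice 0.91 [221.6 214.2] [0.62  0.059 0.012]
old_spice 0.7 [334.9 209.8] [ 0.444 -0.175  0.012]
new_cocoa 0.86 [334.8 208.6] [ 0.46  -0.202  0.   ]
new_spice 0.9 [297.3 197. ] [ 0.574 -0.184  0.   ]
coffee_jar 0.8 [248.  195.2] [ 0.676 -0.087  0.   ]
espresso_cup 0.93 [292.4 216.6] [ 0.508 -0.081  0.   ]
rack 0.71 [210.2 224.1] [0.617 0.098 0.   ]
left_lane_front 0.66 [221.8 241.2] [0.525 0.139 0.012]
left_lane_front 0.28 [209.7 223.8] [0.602 0.111 0.012]
```

View pics/top0.png

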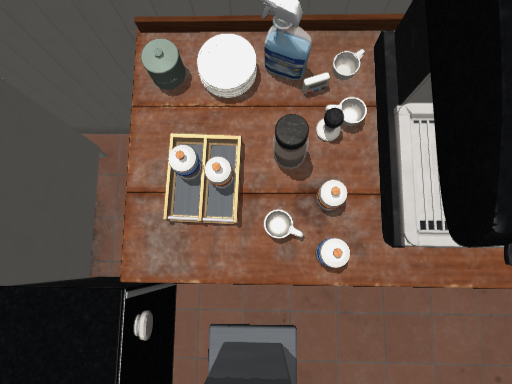

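View pics/scene0.png

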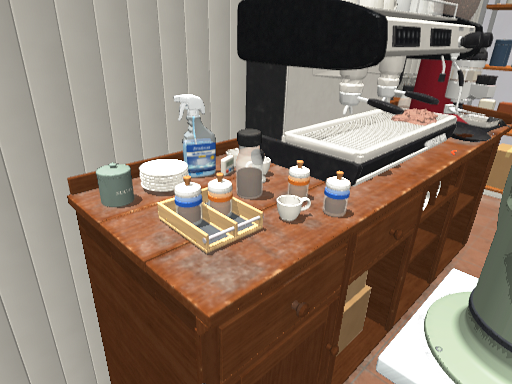

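The left lane holds the blue shaker (lid 185,158) and the right lane the orange one (218,170). New orange is at (333,194) and new blue at (334,252). The cup is at (280,224), the coffee jar at (291,140) and the tamper at (333,118). Next I refine the knobs and the rack outline.

Run:
```python
from h import *
f=bot.grab_frame("top");im=f["pixels"]
hsv=cv2.cvtColor(im,cv2.COLOR_RGB2HSV)
m=((hsv[...,0]>3)&(hsv[...,0]<20)&(hsv[...,1]>110)&(hsv[...,2]>165)).astype(np.uint8)
for n,(c,r),z in(("oc",(185,155),.127),("os",(217,168),.122),("nc",(337,253),.115),("ns",(335,191),.11)):
    w=np.zeros_like(m);w[r-12:r+12,c-12:c+12]=1
    k,_,st,ce=cv2.connectedComponentsWithStats(m*w)
    for i in range(1,k):
        if st[i,4]>12: print(n,st[i],np.round(ce[i],1),np.round(ray(f,ce[i],z-.006),4))
R=bot.regions_of(f,"rack")[0];g=R["region"]
w=(hsv[...,2]>150)&(hsv[...,1]>50)&(hsv[...,1]<170)
for l in("old_cocoa","old_spice"):
    pass
ys,xs=np.nonzero(g);P=np.array([ray(f,(x,y),.048)[:2] for x,y in zip(xs,ys)],np.float32)
print(R["conf"],cv2.minAreaRect(P)); 
for q in cv2.boxPoints(cv2.minAreaRect(P)):print(np.round(q,4))
x0,y0=155,125
c=cv2.resize(im[y0:235,x0:255],None,fx=5,fy=5,interpolation=cv2.INTER_CUBIC)
# overlay hypotheses
b=np.array([.617,.102,0])
cc,ss=np.cos(.0),np.sin(.0)
for q in [(-.1,-.082),(-.1,.082),(.1,.082),(.1,-.082),(-.1,0),(.1,0)]:
    u=proj(f,[b[0]+q[0],b[1]+q[1],.048]);cv2.circle(c,tuple(int(v) for v in ((u-[x0,y0]+.5)*5)),4,(255,0,0),-1)
cv2.imwrite("pics/crop1.png",c[:,:,::-1])
```

```text
oc [176 151   8   8  47] [179.3 154.3] [0.6497 0.1376 0.121 ]
os [213 163   7   8  47] [215.9 166.4] [0.6253 0.0608 0.116 ]
nc [334 249   8   8  54] [337.4 252.4] [ 0.4524 -0.1861  0.109 ]
ns [332 187   8   8  51] [335.5 190.6] [ 0.5783 -0.1865  0.104 ]
0.58 ((0.61551833152771, 0.09727411717176437), (0.17107777297496796, 0.2056257277727127), 88.00228118896484)
[0.5098 0.0154]
[0.7153 0.0082]
[0.7213 0.1792]
[0.5157 0.1863]
```

View pics/crop1.png

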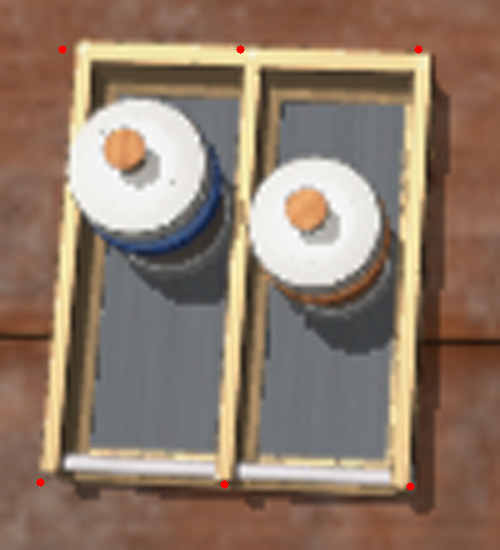

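The crop shows the rack's top corners at crop pixels (78,42), (431,55), (410,488) and (42,472); the red overlay is slightly rotated from it. I solve for the rack pose.

Run:
```python
from h import *
f=bot.grab_frame("top")
C=[(78,42),(431,55),(410,488),(42,472)]
M=[(.1,.082),(.1,-.082),(-.1,-.082),(-.1,.082)]
W=np.array([ray(f,(c[0]/5+155-.5,c[1]/5+125-.5),.048)[:2] for c in C]);print(W.round(4))
M=np.array(M);a=W-W.mean(0);th=np.arctan2((M[:,0]*a[:,1]-M[:,1]*a[:,0]).sum(),(M*a).sum())
R=np.array([[np.cos(th),-np.sin(th)],[np.sin(th),np.cos(th)]])
o=W.mean(0);print("rack",o,np.degrees(th),((W-o)@R-M).round(4))
for n,p in(("oc",(.6497,.1376)),("os",(.6253,.0608))):print(n,((np.array(p)-o)@R).round(4))
for n,q in(("oc",(-.09+.031,.039)),("nc",(-.09+.062+.033,.039)),("os",(-.09+.0295,-.039)),("ns",(-.09+.059+.0315,-.039))):print(n,(o+R@q).round(4))
```

```text
[[0.7204 0.1772]
 [0.7144 0.0143]
 [0.5164 0.0202]
 [0.5218 0.1836]]
rack [0.61824214 0.09879423] -1.8613130862732779 [[-0.0005 -0.0003]
 [-0.0011  0.0006]
 [ 0.0008  0.0001]
 [ 0.0008 -0.0004]]
oc [0.0302 0.0398]
os [ 0.0083 -0.0377]
oc [0.5605 0.1397]
nc [0.6245 0.1376]
os [0.5565 0.0618]
ns [0.6175 0.0598]
```

Request:
carry_out --rows '[[[0.663,-0.577,-0.04,-72],[0.663,-0.577,-0.04,-72],[0.663,-0.577,-0.04,-72],[0.663,-0.577,-0.04,-72],[0.663,-0.577,-0.04,-72],[0.663,-0.577,-0.04,-72],[0.663,-0.577,-0.04,-72],[0.663,-0.577,-0.04,-72],[0.663,-0.577,-0.04,-72],[0.663,-0.577,-0.04,-72],[0.663,-0.577,-0.04,-72],[0.663,-0.577,-0.04,-72]]]' --grip 0.045

```text
clock: 2.25
position: [0.445, -0.1794, 0.2544]
tool_rot: [3.141, 0.0, 1.538]
force: [1.5, -1.0, -0.5]
grip_width: 0.0449
finger_force: 0.0
```

Request:
carry_out --rows '[[[0.315,0.185,0,0],[0.315,0.185,0,0],[0.315,0.185,0,0],[0.315,0.185,0,0],[0.315,0.185,0,0],[0.315,0.185,0,0],[0.315,0.185,0,0],[0.315,0.185,0,0],[0.315,0.185,0,0],[0.315,0.185,0,0],[0.315,0.185,0,0]]]'

```text
clock: 3.17
position: [0.6397, 0.1296, 0.2533]
tool_rot: [-3.141, -0.001, 1.54]
force: [-0.1, -0.5, 0.1]
grip_width: 0.0454
finger_force: 0.0
```

Run:
```python
from h import *
s=bot.observe();print(np.round(s["position"],4),np.round(s["tool_rot"],4),np.round(s["qpos"],2))
f=bot.grab_frame("wrist");cv2.imwrite("pics/w1.png",f["pixels"][:,:,::-1]);print(np.round(f["pose"],3).tolist())
for n,p in(("oc",(.6497,.1376,.121)),("os",(.6253,.0608,.116))):print(proj(f,p))
for q in [(.7204,.1772),(.7144,.0143),(.5164,.0202),(.5218,.1836)]: print(proj(f,[*q,.048]))
```

```text
[0.6397 0.1296 0.2533] [-3.1406e+00 -6.0000e-04  1.5401e+00] [ 0.05  0.59 -0.54  1.48  0.31  1.16 -0.57]
[[1.0, -0.03, -0.008, 0.642], [-0.032, -0.962, -0.27, 0.197], [0.0, 0.27, -0.963, 0.396], [0.0, 0.0, 0.0, 1.0]]
[269.38883952 174.34862251]
[249.09153607 241.02037912]
[323.59248127 129.08023051]
[315.76928466 247.8067597 ]
[174.897696   248.05065133]
[163.97935514 128.98198984]
```

View pics/w1.png

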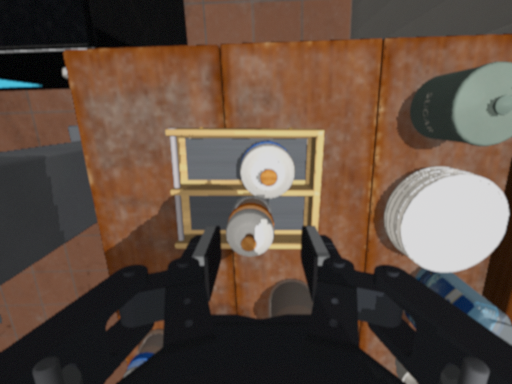

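Request:
carry_out --rows '[[[0.008,0.01,0,0],[0.008,0.01,0.04,0],[0.008,0.01,0.08,0],[0.008,0.01,0.105,0],[0.008,0.01,0.105,0],[0.008,0.01,0.105,0]]]'

```text
clock: 3.72
position: [0.6497, 0.1339, 0.1492]
tool_rot: [-3.14, 0.001, 1.536]
force: [0.0, 0.1, 1.2]
grip_width: 0.0452
finger_force: 0.0
```

Run:
```python
from h import *
s=bot.observe();print(np.round(s["position"],4),np.round(s["tool_rot"],4))
f=bot.grab_frame("wrist");cv2.imwrite("pics/w2.png",f["pixels"][120:,80:440,::-1])
s=bot.observe();p=s["position"];print(p,proj(f,[.6497,.1376,.121]),proj(f,p))
```

```text
[0.6497 0.1339 0.1492] [-3.1404e+00  7.0000e-04  1.5361e+00]
[0.65059307 0.13451267 0.15072899] [259.48884942 214.15114113] [261.06849407 237.80441938]
```

View pics/w2.png

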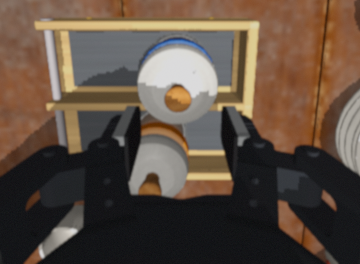

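Request:
carry_out --rows '[[[0.002,0,0.02,0],[0.002,0,0.039,0],[0.002,0,0.039,0],[0.002,0,0.039,0]]]'

```text
clock: 4.1
position: [0.6507, 0.137, 0.1118]
tool_rot: [3.14, -0.0, 1.537]
force: [-0.0, -0.0, 0.6]
grip_width: 0.0449
finger_force: 0.0
```

Request:
carry_out --rows '[[[0,0,0,0],[0,0,0,0],[0,0,0,0],[0,0,0,0],[0,0,0,0],[0,0,0,0]]]' --grip 0.0 --grip_force 30

```text
clock: 4.6
position: [0.6509, 0.1376, 0.1119]
tool_rot: [3.139, -0.001, 1.537]
force: [-1.2, 0.2, 9.7]
grip_width: 0.0157
finger_force: 29.1
```

Request:
carry_out --rows '[[[0,0,-0.001,0],[0,-0.008,-0.001,0],[0,-0.018,-0.001,0],[0,-0.028,-0.001,0],[0,-0.038,-0.001,0],[0,-0.048,-0.001,0],[0,-0.058,-0.001,0],[0,-0.068,-0.001,0],[0,-0.076,-0.001,0],[0,-0.082,-0.001,0],[0,-0.082,-0.001,0],[0,-0.082,-0.001,0]]]'

```text
clock: 5.6
position: [0.5682, 0.1401, 0.1119]
tool_rot: [3.14, -0.0, 1.538]
force: [1.3, 0.4, 7.0]
grip_width: 0.0153
finger_force: 33.4
```

Request:
carry_out --rows '[[[0,-0.001,0,0],[0,-0.002,0,0],[0,-0.003,0,0],[0,-0.004,0,0],[0,-0.004,0,0]]]'

```text
clock: 6.02
position: [0.5649, 0.1404, 0.1121]
tool_rot: [3.139, -0.001, 1.537]
force: [2.9, -0.4, 8.7]
grip_width: 0.0153
finger_force: 35.3
```

Request:
carry_out --rows '[[[0,-0.001,0,0],[0,-0.002,0,0],[0,-0.003,0,0],[0,-0.003,0,0]]]'

```text
clock: 6.35
position: [0.5624, 0.1405, 0.1123]
tool_rot: [3.138, -0.001, 1.537]
force: [4.7, -0.4, 9.0]
grip_width: 0.0152
finger_force: 37.1
```

Request:
carry_out --rows '[[[0,-0.001,0,0],[0,-0.002,0,0],[0,-0.002,0,0]]]'

```text
clock: 6.6
position: [0.5605, 0.1406, 0.1123]
tool_rot: [3.138, -0.001, 1.537]
force: [5.4, -0.3, 9.2]
grip_width: 0.0155
finger_force: 37.5
```

Run:
```python
from h import *
f=bot.grab_frame("scene");a=cv2.resize(f["pixels"][150:270,150:280],None,fx=4,fy=4,interpolation=cv2.INTER_CUBIC)
cv2.imwrite("pics/s1.png",a[:,:,::-1])
```

```text
(no output)
```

View pics/s1.png

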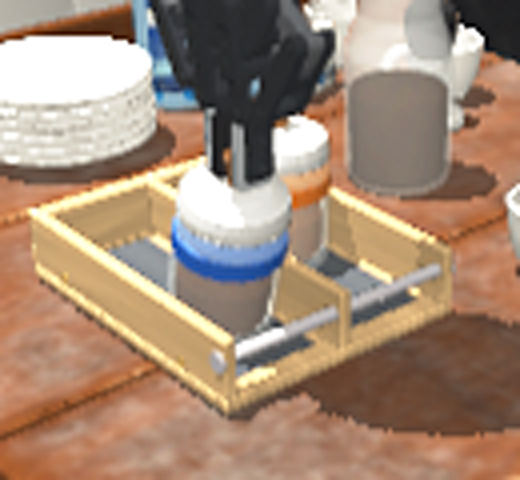

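Request:
carry_out --rows '[[[0,-0.001,-0.001,0],[0,-0.002,-0.001,0],[0,-0.002,-0.001,0]]]'

```text
clock: 6.9
position: [0.5567, 0.1404, 0.1121]
tool_rot: [-3.141, 0.0, 1.538]
force: [0.6, -0.5, 1.9]
grip_width: 0.0151
finger_force: 33.0
```

Request:
carry_out --rows '[[[0,-0.001,0,0],[0,-0.002,0,0],[0,-0.002,0,0]]]'

```text
clock: 7.15
position: [0.5552, 0.1405, 0.1122]
tool_rot: [3.141, -0.0, 1.537]
force: [1.8, -0.3, 3.0]
grip_width: 0.0153
finger_force: 33.9
```

Request:
carry_out --rows '[[[0,0,0,0],[0,0,0,0],[0,0,0,0],[0,0,-0.035,0],[0,0,-0.06,0],[0,0,-0.06,0]]]' --grip 0.04

```text
clock: 7.65
position: [0.5567, 0.1413, 0.1762]
tool_rot: [3.137, -0.002, 1.537]
force: [-0.5, 0.5, 0.5]
grip_width: 0.0403
finger_force: 0.0
```

```bash
cat >> h.py <<'E'
def knob(f,guess,rad=14):
    im=f["pixels"];hsv=cv2.cvtColor(im,cv2.COLOR_RGB2HSV)
    m=((hsv[...,0]>3)&(hsv[...,0]<20)&(hsv[...,1]>110)&(hsv[...,2]>140)).astype(np.uint8)
    c,r=proj(f,guess).astype(int);w=np.zeros_like(m);w[max(r-rad,0):r+rad,max(c-rad,0):c+rad]=1
    k,_,st,ce=cv2.connectedComponentsWithStats(m*w)
    if k<2:return None
    i=1+np.argmax(st[1:,4]);return int(st[i,4]),ce[i].round(1),ray(f,ce[i],guess[2]).round(4)
E
python3 - <<'E'
from h import *
s=bot.observe();print(s["position"])
f=bot.grab_frame("wrist");cv2.imwrite("pics/w3.png",f["pixels"][:,:,::-1])
print(knob(f,[.5605,.1397,.121],25),proj(f,[.5605,.1397,.121]))
f=bot.grab_frame("top");print(knob(f,[.5605,.1397,.121]))
f=bot.grab_frame("scene");print(knob(f,[.5605,.1397,.118]))
a=f["pixels"][150:270,150:280];b=cv2.resize(a,None,fx=4,fy=4,interpolation=cv2.INTER_CUBIC)
cv2.imwrite("pics/s2.png",b[:,:,::-1])
E
```

```text
[0.55669598 0.14132522 0.17619634]
(330, array([280.1, 212.5]), array([0.5724, 0.1357, 0.121 ])) [264.43218469 208.18614818]
None
(165, array([203.3, 184.2]), array([0.601 , 0.1261, 0.118 ]))
```

View pics/s2.png

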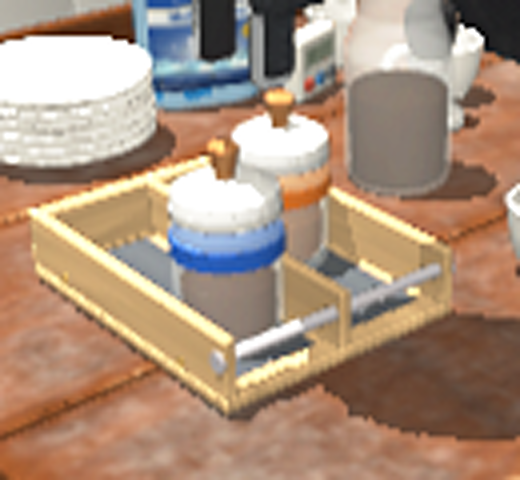

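The knob is mushroom-shaped, and the jar rocked and slipped. The wrist view puts it at x≈0.572, standing upright about 12 mm short of the bar. I'll straddle the jar body along the lane instead; the fingers stay above the bar and walls.

Request:
carry_out --rows '[[[-0.002,0.016,0,0],[-0.002,0.016,0,0],[-0.002,0.016,0,0],[-0.002,0.016,0.03,0],[-0.002,0.016,0.06,0],[-0.002,0.016,0.09,0],[-0.002,0.016,0.112,0],[-0.002,0.016,0.112,0],[-0.002,0.016,0.112,0]]]' --grip 0.085

```text
clock: 8.55
position: [0.57, 0.1381, 0.0594]
tool_rot: [-3.139, 0.0, 1.538]
force: [-0.7, 0.4, 0.5]
grip_width: 0.0852
finger_force: 0.0
```

Request:
carry_out --rows '[[[0,0,0,0],[0,0,0,0],[0,0,0,0],[0,0,0,0],[0,0,0,0]]]' --grip 0.05 --grip_force 30

```text
clock: 8.97
position: [0.5722, 0.1381, 0.0619]
tool_rot: [3.139, -0.001, 1.537]
force: [0.2, 0.2, 6.4]
grip_width: 0.0601
finger_force: 31.2
```

Request:
carry_out --rows '[[[0,-0.003,-0.001,0],[0,-0.006,-0.001,0],[0,-0.009,-0.001,0],[0,-0.009,-0.001,0]]]'

```text
clock: 9.3
position: [0.5622, 0.1383, 0.0618]
tool_rot: [3.14, -0.0, 1.538]
force: [0.3, -1.0, 7.1]
grip_width: 0.0604
finger_force: 33.2
```

Request:
carry_out --rows '[[[0,-0.001,0,0],[0,-0.002,0,0],[0,-0.003,0,0],[0,-0.003,0,0]]]'

```text
clock: 9.63
position: [0.56, 0.1385, 0.0619]
tool_rot: [3.139, -0.001, 1.537]
force: [4.1, -0.8, 6.2]
grip_width: 0.0605
finger_force: 34.0
```

Request:
carry_out --rows '[[[0,-0.001,0,0],[0,-0.002,0,0],[0,-0.002,0,0]]]'

```text
clock: 9.88
position: [0.5582, 0.1386, 0.0619]
tool_rot: [3.139, -0.001, 1.537]
force: [4.8, 0.0, 5.3]
grip_width: 0.0606
finger_force: 34.0
```

Request:
carry_out --rows '[[[0,-0.001,0,0],[0,-0.002,0,0],[0,-0.002,0,0]]]'

```text
clock: 10.13
position: [0.5574, 0.1386, 0.0621]
tool_rot: [3.137, -0.001, 1.537]
force: [13.1, -0.3, -0.5]
grip_width: 0.0605
finger_force: 35.0
```

Request:
carry_out --rows '[[[0,0.001,0,0],[0,0.001,0,0]]]'

```text
clock: 10.3
position: [0.5577, 0.1386, 0.062]
tool_rot: [3.138, -0.001, 1.537]
force: [7.3, -0.4, 4.7]
grip_width: 0.0609
finger_force: 34.0
```

Request:
carry_out --rows '[[[0,0,0,0],[0,0,0,0],[0,0,0,0],[0,0,-0.03,0],[0,0,-0.065,0],[0,0,-0.1,0],[-0.01,0.01,-0.1,0],[-0.04,0.035,-0.1,0],[-0.065,0.06,-0.1,0],[-0.076,0.07,-0.1,0],[-0.076,0.07,-0.1,0],[-0.076,0.07,-0.1,0]]]' --grip 0.085

```text
clock: 11.3
position: [0.6232, 0.0596, 0.1605]
tool_rot: [-3.141, -0.0, 1.536]
force: [-0.1, 0.3, -0.3]
grip_width: 0.0847
finger_force: 0.0
```

Run:
```python
from h import *
s=bot.observe();print(s["position"])
f=bot.grab_frame("wrist");cv2.imwrite("pics/w4.png",f["pixels"][:,:,::-1])
print(knob(f,[.56,.1397,.121],25),knob(f,[.6253,.0608,.116],25))
f=bot.grab_frame("scene");print(knob(f,[.5605,.1397,.118]),proj(f,[.5605,.1397,.118]),proj(f,[.5605,.1397,.012]))
R=bot.spot_point(f,"old_cocoa");print([(round(r["conf"],2),np.round(ray(f,r["position"],.012),4)) for r in R])
```

```text
[0.62323478 0.05960934 0.16049055]
(612, array([158.5, 100.3]), array([0.5618, 0.1382, 0.121 ])) (388, array([261.2, 211.9]), array([0.6242, 0.0589, 0.116 ]))
(217, array([203.4, 186.4]), array([0.5911, 0.1335, 0.118 ])) [209.93210358 191.58195521] [211.06850182 234.95466258]
[(0.84, array([0.5654, 0.1467, 0.012 ]))]
```

View pics/w4.png

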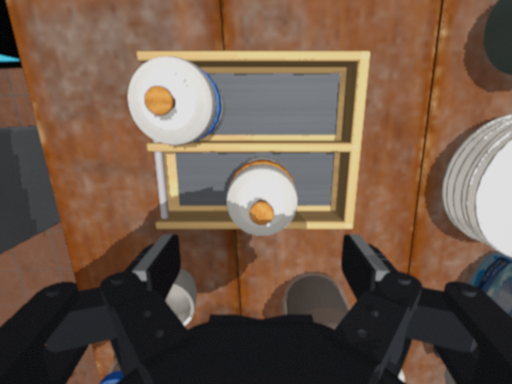

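Cocoa now stands upright at the bar (knob at pixel 158,100, rack position as expected). Next I straddle old spice (knob 261,212).

Request:
carry_out --rows '[[[0,0.001,0.03,0],[0,0.001,0.06,0],[0,0.001,0.085,0],[0,0.001,0.101,0],[0,0.001,0.101,0],[0,0.001,0.101,0]]]'

```text
clock: 11.95
position: [0.6239, 0.061, 0.06]
tool_rot: [-3.14, -0.0, 1.539]
force: [-0.0, -0.1, 0.7]
grip_width: 0.085
finger_force: 0.0
```

Request:
carry_out --rows '[[[0,0,0,0],[0,0,0,0],[0,0,0,0],[0,0,0,0],[0,0,0,0]]]' --grip 0.045 --grip_force 30

```text
clock: 12.37
position: [0.6251, 0.0603, 0.0617]
tool_rot: [3.14, -0.0, 1.537]
force: [-2.0, 1.7, 9.7]
grip_width: 0.0574
finger_force: 30.2
```

Request:
carry_out --rows '[[[0,-0.005,-0.001,0],[0,-0.015,-0.001,0],[0,-0.025,-0.001,0],[0,-0.035,-0.001,0],[0,-0.045,-0.001,0],[0,-0.055,-0.001,0],[0,-0.061,-0.001,0],[0,-0.061,-0.001,0],[0,-0.061,-0.001,0]]]'

```text
clock: 13.12
position: [0.5632, 0.0622, 0.0617]
tool_rot: [-3.141, 0.0, 1.538]
force: [-8.5, 0.2, 13.2]
grip_width: 0.0567
finger_force: 33.9
```

Request:
carry_out --rows '[[[0,-0.001,-0.001,0],[0,-0.003,-0.001,0],[0,-0.004,-0.001,0],[0,-0.004,-0.001,0]]]'

```text
clock: 13.45
position: [0.5594, 0.0622, 0.0619]
tool_rot: [-3.141, 0.0, 1.537]
force: [0.1, -0.3, -1.1]
grip_width: 0.057
finger_force: 32.4
```

Request:
carry_out --rows '[[[0,-0.001,0,0],[0,-0.002,0,0],[0,-0.002,0,0]]]'

```text
clock: 13.7
position: [0.5574, 0.0623, 0.062]
tool_rot: [-3.141, 0.0, 1.537]
force: [0.6, -0.4, -2.9]
grip_width: 0.0568
finger_force: 32.4
```

Request:
carry_out --rows '[[[0,-0.001,0,0],[0,-0.002,0,0],[0,-0.002,0,0]]]'

```text
clock: 13.95
position: [0.5556, 0.0624, 0.0621]
tool_rot: [3.141, -0.0, 1.537]
force: [1.3, -0.9, -1.7]
grip_width: 0.0567
finger_force: 32.5
```

Request:
carry_out --rows '[[[0,-0.001,0.001,0],[0,-0.002,0.001,0],[0,-0.002,0.001,0]]]'

```text
clock: 14.2
position: [0.5551, 0.0625, 0.0617]
tool_rot: [3.138, -0.001, 1.537]
force: [7.1, -1.1, 1.9]
grip_width: 0.0568
finger_force: 32.9
```

Request:
carry_out --rows '[[[0,-0.001,0,0],[0,-0.002,0,0],[0,-0.002,0,0]]]'

```text
clock: 14.45
position: [0.5546, 0.0626, 0.0621]
tool_rot: [3.135, -0.001, 1.537]
force: [15.3, -2.0, -3.3]
grip_width: 0.0571
finger_force: 33.0
```

Request:
carry_out --rows '[[[0,0.002,0,0],[0,0.002,0,0]]]'

```text
clock: 14.62
position: [0.5551, 0.0626, 0.0617]
tool_rot: [3.139, -0.001, 1.537]
force: [5.9, -1.1, 2.5]
grip_width: 0.0572
finger_force: 33.7
```

Request:
carry_out --rows '[[[0,0,0,0],[0,0,0,0],[0,0,0,0],[0,0,-0.035,0],[0,0,-0.07,0],[0,0,-0.105,0],[-0.035,-0.013,-0.12,0],[-0.07,-0.026,-0.13,0],[-0.105,-0.039,-0.13,0],[-0.14,-0.052,-0.13,0],[-0.175,-0.065,-0.13,0],[-0.21,-0.078,-0.13,0]]]' --grip 0.085

```text
clock: 15.62
position: [0.4673, -0.1462, 0.1911]
tool_rot: [-3.141, 0.0, 1.538]
force: [0.8, 0.5, 0.4]
grip_width: 0.085
finger_force: 0.0
```

Request:
carry_out --rows '[[[-0.03,-0.013,0,0],[-0.042,-0.016,0,0],[-0.042,-0.016,0,0],[-0.042,-0.016,0,0]]]' --grip 0.045

```text
clock: 15.95
position: [0.4509, -0.1864, 0.191]
tool_rot: [-3.141, -0.0, 1.536]
force: [0.7, 1.1, 0.4]
grip_width: 0.045
finger_force: 0.0
```

Run:
```python
from h import *
s=bot.observe();print(s["position"],s["tool_rot"],np.round(s["qpos"],2))
f=bot.grab_frame("wrist")
print(knob(f,[.4524,-.1861,.109],25),knob(f,[.5783,-.1865,.104],25))
f=bot.grab_frame("top");cv2.imwrite("pics/t5.png",f["pixels"][:,:,::-1])
print(knob(f,[.5565,.0618,.116]),knob(f,[.5605,.1397,.121]),knob(f,[.5783,-.1865,.104]))
```

```text
[ 0.45093436 -0.18641924  0.19098945] [-3.14142856e+00 -2.42582973e-04  1.53601955e+00] [ 0.69  0.4  -0.53  1.97  0.27  0.84 -0.03]
(293, array([261. , 197.4]), array([ 0.4519, -0.1875,  0.109 ])) (469, array([422.6, 195.9]), array([ 0.5939, -0.1928,  0.104 ]))
(50, array([214.2, 199.5]), array([0.5558, 0.0625, 0.116 ])) (49, array([176.3, 195.1]), array([0.5635, 0.1399, 0.121 ])) (51, array([335.3, 190.6]), array([ 0.5782, -0.1862,  0.104 ]))
```

Request:
carry_out --rows '[[[0,0.001,0.03,0],[0,0.001,0.06,0],[0,0.001,0.08,0],[0,0.001,0.09,0],[0,0.001,0.09,0],[0,0.001,0.09,0]]]'

```text
clock: 16.55
position: [0.4527, -0.1855, 0.1014]
tool_rot: [-3.141, -0.0, 1.539]
force: [-0.2, 0.2, 1.1]
grip_width: 0.045
finger_force: 0.0
```

Request:
carry_out --rows '[[[0,0,0,0],[0,0,0,0],[0,0,0,0],[0,0,0,0],[0,0,0,0],[0,0,0,0],[0,0,-0.002,0],[0,0,-0.004,0]]]' --grip 0.0 --grip_force 60

```text
clock: 17.22
position: [0.4523, -0.1864, 0.1056]
tool_rot: [3.141, 0.0, 1.537]
force: [-0.4, -0.3, -1.5]
grip_width: 0.0139
finger_force: 58.5
```

Request:
carry_out --rows '[[[0,0,-0.02,0],[0,0,-0.045,0],[0,0,-0.07,0],[0,0,-0.09,0],[0,0,-0.09,0],[0,0,-0.09,0]]]'

```text
clock: 17.72
position: [0.4525, -0.1867, 0.196]
tool_rot: [3.14, 0.001, 1.537]
force: [-0.3, 0.0, -2.0]
grip_width: 0.014
finger_force: 58.8
```

Request:
carry_out --rows '[[[0,0,-0.03,0],[0.012,0.006,-0.058,0],[0.04,0.02,-0.058,0],[0.072,0.036,-0.058,0],[0.104,0.053,-0.058,0],[0.136,0.07,-0.058,0],[0.168,0.086,-0.058,0],[0.2,0.102,-0.058,0],[0.232,0.118,-0.058,0],[0.262,0.134,-0.058,0],[0.29,0.148,-0.058,0],[0.31,0.158,-0.058,0]]]'

```text
clock: 18.72
position: [0.6207, 0.1212, 0.2514]
tool_rot: [-3.14, -0.001, 1.539]
force: [-0.3, 0.3, -2.4]
grip_width: 0.0137
finger_force: 59.1
```

Request:
carry_out --rows '[[[0.013,0.007,0,0],[0.02,0.01,0,0],[0.02,0.01,0,0],[0.02,0.01,0,0],[0.02,0.01,0,0]]]'

```text
clock: 19.13
position: [0.6308, 0.1365, 0.2527]
tool_rot: [-3.141, 0.001, 1.536]
force: [0.4, -0.4, -2.2]
grip_width: 0.0136
finger_force: 59.1
```

Run:
```python
from h import *
s=bot.observe();print(s["position"],s["tool_rot"],s["force"],s["grip_width"])
f=bot.grab_frame("wrist");w=f["pixels"][:,100:420]
g=bot.grab_frame("scene");c=cv2.resize(g["pixels"][110:270,150:310],(384,384))
cv2.imwrite("pics/m6.png",np.hstack([w,c])[:,:,::-1])
```

```text
[0.63078757 0.13645914 0.25271323] [-3.14108694e+00  8.90671269e-04  1.53622251e+00] [ 0.37143502 -0.41366629 -2.16749849] 0.013606889391658607
```

View pics/m6.png

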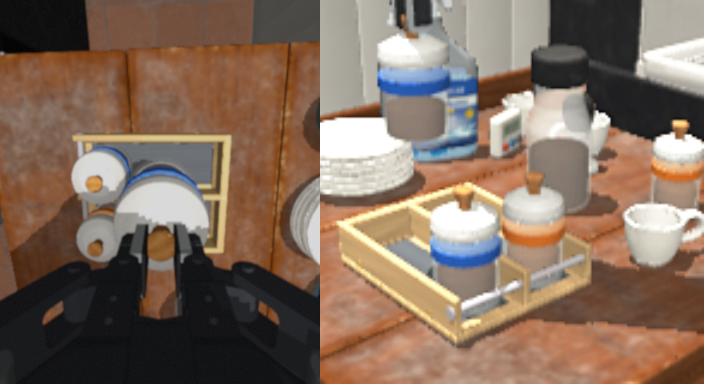

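The jar hangs upright from the knob, and both old jars stand at the bar. Lowering.

Request:
carry_out --rows '[[[0.001,0,0.02,0],[0.001,0,0.045,0],[0.001,0,0.07,0],[0.001,0,0.09,0],[0.001,0,0.105,0],[0.001,0,0.118,0],[0.001,0,0.128,0],[0.001,0,0.135,0],[0.001,0,0.135,0]]]'

```text
clock: 19.98
position: [0.6308, 0.1385, 0.117]
tool_rot: [-3.14, 0.0, 1.537]
force: [0.5, 0.6, -1.5]
grip_width: 0.0139
finger_force: 59.1
```

Request:
carry_out --rows '[[[0,0,0.001,0],[0,0,0.002,0],[0,0,0.003,0],[0,0,0.003,0]]]'

```text
clock: 20.32
position: [0.6313, 0.1389, 0.1154]
tool_rot: [3.141, -0.0, 1.537]
force: [0.6, 0.9, -2.3]
grip_width: 0.0136
finger_force: 59.1
```

Creep down until the floor carries the jar.

Request:
carry_out --rows '[[[0,0,0.001,0],[0,0,0.002,0],[0,0,0.002,0]]]'

```text
clock: 20.57
position: [0.6319, 0.1394, 0.1144]
tool_rot: [3.139, -0.001, 1.537]
force: [-1.9, -0.3, 12.5]
grip_width: 0.0136
finger_force: 60.4
```

Request:
carry_out --rows '[[[0,0,0.001,0],[0,0,0.0015,0],[0,0,0.0015,0]]]'

```text
clock: 20.82
position: [0.6327, 0.1398, 0.1143]
tool_rot: [3.137, -0.001, 1.537]
force: [-4.3, -1.2, 29.5]
grip_width: 0.014
finger_force: 61.9
```

Request:
carry_out --rows '[[[0,0,-0.0025,0],[0,0,-0.0025,0],[0,-0.002,-0.0025,0],[0,-0.004,-0.0025,0],[0,-0.005,-0.0025,0],[0,-0.005,-0.0025,0]]]'

```text
clock: 21.32
position: [0.627, 0.1392, 0.1147]
tool_rot: [3.139, -0.001, 1.537]
force: [3.3, -0.0, 6.1]
grip_width: 0.0138
finger_force: 60.0
```

Request:
carry_out --rows '[[[0,-0.001,0,0],[0,-0.002,0,0],[0,-0.002,0,0]]]'

```text
clock: 21.57
position: [0.6254, 0.1393, 0.1149]
tool_rot: [3.138, -0.001, 1.537]
force: [5.4, -0.4, 8.2]
grip_width: 0.0138
finger_force: 60.3
```

Request:
carry_out --rows '[[[0,0,-0.001,0],[0,-0.001,-0.001,0],[0,-0.002,-0.001,0],[0,-0.002,-0.001,0]]]'

```text
clock: 21.9
position: [0.6216, 0.1392, 0.1147]
tool_rot: [-3.141, 0.0, 1.538]
force: [0.5, -0.2, -2.9]
grip_width: 0.0137
finger_force: 59.1
```

Request:
carry_out --rows '[[[0,0,0,0],[0,0,0,0],[0,0,0,0],[0,0,-0.03,0],[0,0,-0.06,0],[0,0,-0.06,0]]]' --grip 0.045

```text
clock: 22.4
position: [0.6241, 0.1402, 0.1803]
tool_rot: [3.136, -0.002, 1.537]
force: [0.7, -0.0, 0.2]
grip_width: 0.0452
finger_force: 0.0
```

Run:
```python
from h import *
s=bot.observe();print(s["position"])
f=bot.grab_frame("wrist");cv2.imwrite("pics/w7.png",f["pixels"][:,:,::-1])
print(knob(f,[.63,.138,.121],25),knob(f,[.5615,.139,.121],25),knob(f,[.5555,.0618,.116],25))
f=bot.grab_frame("scene");c=cv2.resize(f["pixels"][130:270,150:300],None,fx=4,fy=4,interpolation=cv2.INTER_CUBIC)
cv2.imwrite("pics/s7.png",c[:,:,::-1])
```

```text
[0.6241497  0.14022414 0.18025097]
(339, array([257. , 206.2]), array([0.6223, 0.1391, 0.121 ])) (124, array([177.2, 207.3]), array([0.5601, 0.1404, 0.121 ])) None
```

View pics/w7.png

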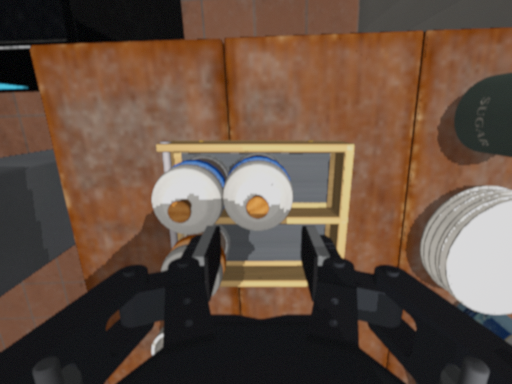

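New cocoa (257,206) stands right behind old cocoa (about 180,210) in the left lane, with a centre spacing of about 62 mm. Now to the new spice.

Request:
carry_out --rows '[[[0,0,-0.04,0],[-0.01,0,-0.08,0],[-0.045,-0.005,-0.09,0],[-0.085,-0.01,-0.09,0],[-0.125,-0.014,-0.09,0],[-0.165,-0.018,-0.09,0],[-0.205,-0.022,-0.09,0],[-0.245,-0.026,-0.09,0],[-0.285,-0.031,-0.09,0],[-0.315,-0.034,-0.09,0],[-0.328,-0.035,-0.09,0],[-0.328,-0.035,-0.09,0]]]'

```text
clock: 23.5
position: [0.5751, -0.1914, 0.2638]
tool_rot: [-3.14, 0.001, 1.532]
force: [1.1, -0.0, 1.0]
grip_width: 0.0448
finger_force: 0.0
```

Request:
carry_out --rows '[[[0,0,0.035,0],[0,0,0.07,0],[0,0,0.1,0],[0,0,0.1,0],[0,0,0.1,0]]]'

```text
clock: 23.92
position: [0.5759, -0.1861, 0.1643]
tool_rot: [-3.139, -0.001, 1.539]
force: [-0.3, 0.0, 0.8]
grip_width: 0.0451
finger_force: 0.0
```

Run:
```python
from h import *
s=bot.observe();print(s["position"],s["tool_rot"])
f=bot.grab_frame("wrist")
print(knob(f,[.5783,-.1865,.104],20),proj(f,[.5783,-.1865,.104]))
f=bot.grab_frame("top")
for l,z in(("coffee_jar",0),("tamper",0),("espresso_cup",0)):
    print(l,[(round(r["conf"],2),ray(f,r["position"],z).round(3)) for r in bot.spot_point(f,l)[:2]])
```

```text
[ 0.57589251 -0.18608738  0.16432721] [-3.13914098e+00 -1.39897399e-03  1.53881968e+00]
(174, array([261.1, 208.3]), array([ 0.5767, -0.1895,  0.104 ])) [263.03292712 204.68550223]
coffee_jar [(0.63, array([ 0.681, -0.101,  0.   ]))]
tamper [(0.72, array([ 0.741, -0.179,  0.   ]))]
espresso_cup [(0.95, array([ 0.511, -0.079,  0.   ])), (0.27, array([0.627, 0.144, 0.   ]))]
```

Request:
carry_out --rows '[[[-0.001,0.001,0.03,0],[-0.001,0.001,0.058,0],[-0.001,0.001,0.068,0],[-0.001,0.001,0.068,0],[-0.001,0.001,0.068,0]]]'

```text
clock: 24.58
position: [0.5776, -0.1884, 0.0981]
tool_rot: [3.141, -0.0, 1.538]
force: [1.0, 0.0, -0.1]
grip_width: 0.0447
finger_force: 0.0
```

Request:
carry_out --rows '[[[0,0,0,0],[0,0,0,0],[0,0,0,0],[0,0,0,0],[0,0,0,0],[0,0,0,0],[0,0,-0.002,0],[0,0,-0.004,0]]]' --grip 0.0 --grip_force 60

```text
clock: 25.25
position: [0.5773, -0.1886, 0.1017]
tool_rot: [3.141, 0.0, 1.537]
force: [-1.2, 0.3, -1.8]
grip_width: 0.0137
finger_force: 58.6
```

Request:
carry_out --rows '[[[0,0,-0.025,0],[0,0,-0.06,0],[0,0,-0.1,0],[0,0,-0.14,0],[0,0,-0.18,0],[0,0,-0.21,0],[0,0,-0.21,0],[0,0,-0.21,0]]]'

```text
clock: 25.92
position: [0.5775, -0.1886, 0.3127]
tool_rot: [3.139, 0.001, 1.537]
force: [-0.4, -0.4, -2.8]
grip_width: 0.0139
finger_force: 58.9
```

Request:
carry_out --rows '[[[0.01,0.002,0,0],[0.035,0.005,0,0],[0.065,0.01,0,0],[0.095,0.014,0,0],[0.125,0.018,0,0],[0.155,0.023,0,0],[0.185,0.027,0,0],[0.212,0.031,0,0],[0.235,0.035,0,0],[0.25,0.037,0,0],[0.25,0.037,0,0],[0.25,0.037,0,0]]]'

```text
clock: 26.92
position: [0.6218, 0.0616, 0.3094]
tool_rot: [-3.139, -0.0, 1.54]
force: [1.4, -0.3, -2.9]
grip_width: 0.0138
finger_force: 58.9
```

Request:
carry_out --rows '[[[0,0,0.02,0],[0,0,0.05,0],[0,0,0.08,0],[0,0,0.11,0],[0,0,0.135,0],[0,0,0.135,0],[0,0,0.135,0]]]'

```text
clock: 27.5
position: [0.6218, 0.0595, 0.1752]
tool_rot: [-3.139, 0.0, 1.537]
force: [-0.0, 0.7, -1.9]
grip_width: 0.0138
finger_force: 59.0
```

Run:
```python
from h import *
s=bot.observe();print(s["position"],s["tool_rot"],s["force"])
f=bot.grab_frame("wrist")
print(knob(f,[.5558,.0618,.116],20))
```

```text
[0.62175894 0.05954295 0.17518794] [-3.13883517e+00  3.05227061e-04  1.53680677e+00] [-5.14364219e-04  7.49415812e-01 -1.85178152e+00]
(239, array([172.7, 203.7]), array([0.5538, 0.0626, 0.116 ]))
```

Request:
carry_out --rows '[[[0,0,0.015,0],[0,0,0.032,0],[0,0,0.045,0],[0,0,0.055,0],[0,0,0.06,0],[0,0,0.06,0]]]'

```text
clock: 28.05
position: [0.6224, 0.06, 0.1156]
tool_rot: [-3.141, 0.0, 1.537]
force: [-0.4, -0.3, -1.9]
grip_width: 0.0137
finger_force: 59.0
```

Request:
carry_out --rows '[[[0,0,0.001,0],[0,0,0.002,0],[0,0,0.003,0],[0,0,0.003,0]]]'

```text
clock: 28.38
position: [0.6227, 0.0601, 0.1133]
tool_rot: [3.141, -0.0, 1.537]
force: [0.3, -0.2, -1.5]
grip_width: 0.0136
finger_force: 59.0
```

Request:
carry_out --rows '[[[0,0,0.001,0],[0,0,0.0015,0],[0,0,0.0015,0]]]'

```text
clock: 28.63
position: [0.6225, 0.0601, 0.1115]
tool_rot: [-3.141, 0.0, 1.537]
force: [-0.6, 0.4, -2.3]
grip_width: 0.0135
finger_force: 59.0
```

Request:
carry_out --rows '[[[0,0,0.001,0],[0,0,0.0015,0],[0,0,0.0015,0]]]'

```text
clock: 28.88
position: [0.623, 0.0606, 0.1108]
tool_rot: [3.14, -0.001, 1.538]
force: [-1.7, 0.3, 7.9]
grip_width: 0.0134
finger_force: 60.0
```

Request:
carry_out --rows '[[[0,0,-0.001,0],[0,-0.002,-0.001,0],[0,-0.004,-0.001,0],[0,-0.006,-0.001,0],[0,-0.007,-0.001,0],[0,-0.007,-0.001,0]]]'

```text
clock: 29.38
position: [0.6152, 0.0603, 0.111]
tool_rot: [-3.141, 0.0, 1.537]
force: [0.2, 0.0, -1.7]
grip_width: 0.0136
finger_force: 59.0
```

Request:
carry_out --rows '[[[0,0,-0.001,0],[0,-0.001,-0.001,0],[0,-0.001,-0.001,0]]]'

```text
clock: 29.63
position: [0.6144, 0.0604, 0.1121]
tool_rot: [3.142, -0.0, 1.537]
force: [0.3, 0.3, -2.0]
grip_width: 0.0137
finger_force: 59.0
```

Request:
carry_out --rows '[[[0,0,0.001,0],[0,0,0.0015,0],[0,0,0.0015,0]]]'

```text
clock: 29.88
position: [0.6148, 0.0607, 0.1109]
tool_rot: [3.141, -0.0, 1.538]
force: [-0.9, 1.6, 3.6]
grip_width: 0.0135
finger_force: 59.5
```

Request:
carry_out --rows '[[[0,0,0,0],[0,0,0,0],[0,0,0,0],[0,0,0,0],[0,0,-0.03,0],[0,0,-0.065,0],[0,0,-0.09,0],[0,0,-0.09,0],[0,0,-0.09,0]]]' --grip 0.045

```text
clock: 30.63
position: [0.6151, 0.0604, 0.2019]
tool_rot: [3.139, -0.0, 1.537]
force: [-0.6, 0.1, -0.1]
grip_width: 0.0448
finger_force: 0.0
```

Run:
```python
from h import *
s=bot.observe();print(s["position"],s["force"])
f=bot.grab_frame("wrist");o=np.array([.61824,.09879]);t=-.03249
R=np.array([[np.cos(t),-np.sin(t)],[np.sin(t),np.cos(t)]])
for n,g in(("nc",[.6223,.139,.121]),("oc",[.5605,.1397,.121]),("ns",[.6145,.060,.116]),("os",[.5555,.062,.116])):
    k=knob(f,g,15);print(n,k,None if k is None else ((k[2][:2]-o)@R).round(4))
```

```text
[0.61513603 0.06036899 0.20190553] [-0.58216199  0.10743133 -0.05074177]
nc (388, array([265.4,  98.9]), array([0.6225, 0.1395, 0.121 ])) [0.0029 0.0408]
oc (387, array([187.3, 103.6]), array([0.5614, 0.1381, 0.121 ])) [-0.0581  0.0374]
ns (287, array([258. , 193.7]), array([0.6138, 0.0615, 0.116 ])) [-0.0032 -0.0374]
os (208, array([189.8, 194.8]), array([0.5543, 0.0626, 0.116 ])) [-0.0627 -0.0382]
```

All four knobs are where they should be. I lift clear, check from the top and scene cameras, and hand in.

Request:
carry_out --rows '[[[0,0,-0.04,0],[0,0,-0.08,0],[0,-0.03,-0.1,0],[0,-0.07,-0.1,0],[-0.03,-0.1,-0.1,0],[-0.07,-0.12,-0.1,0],[-0.11,-0.12,-0.1,0],[-0.15,-0.12,-0.1,0],[-0.18,-0.12,-0.1,0],[-0.18,-0.12,-0.1,0],[-0.18,-0.12,-0.1,0]]]'

```text
clock: 31.6
position: [0.4879, -0.1171, 0.2995]
tool_rot: [-3.14, -0.0, 1.534]
force: [-0.6, 1.3, -0.5]
grip_width: 0.0451
finger_force: 0.0
```

Run:
```python
from h import *
o=np.array([.61824,.09879]);t=-.03249
R=np.array([[np.cos(t),-np.sin(t)],[np.sin(t),np.cos(t)]])
f=bot.grab_frame("top")
for n,g in(("nc",[.6223,.139,.121]),("oc",[.5605,.1397,.121]),("ns",[.6145,.060,.116]),("os",[.5555,.062,.116])):
    k=knob(f,g,8);print(n,k,None if k is None else ((k[2][:2]-o)@R).round(4))
for fr in(f,bot.grab_frame("scene")):
  for l,z in(("coffee_jar",0),("tamper",0),("espresso_cup",0),("old_cocoa",.012),("old_spice",.012)):
    print(l,[(round(r["conf"],2),ray(fr,r["position"],z).round(3)) for r in bot.spot_point(fr,l)[:3]])
```

```text
nc (46, array([176.9, 166.5]), array([0.6235, 0.1415, 0.121 ])) [0.0039 0.0429]
oc (51, array([176.3, 195.4]), array([0.5628, 0.1398, 0.121 ])) [-0.0567  0.0392]
ns (49, array([214.3, 171.4]), array([0.6146, 0.0638, 0.116 ])) [-0.0025 -0.0351]
os (51, array([214.1, 199.5]), array([0.5557, 0.0626, 0.116 ])) [-0.0613 -0.0382]
coffee_jar [(0.71, array([ 0.675, -0.097,  0.   ]))]
tamper [(0.23, array([0.628, 0.14 , 0.   ]))]
espresso_cup [(0.78, array([ 0.51 , -0.077,  0.   ]))]
old_cocoa [(0.78, array([0.569, 0.139, 0.012]))]
old_spice [(0.72, array([0.553, 0.055, 0.012])), (0.62, array([ 0.674, -0.1  ,  0.012]))]
coffee_jar [(0.71, array([ 0.681, -0.089,  0.   ]))]
tamper []
espresso_cup [(0.78, array([ 0.507, -0.087,  0.   ])), (0.37, array([0.643, 0.123, 0.   ])), (0.16, array([0.575, 0.132, 0.   ]))]
old_cocoa [(0.95, array([0.569, 0.141, 0.012]))]
old_spice [(0.98, array([0.567, 0.049, 0.012]))]
```

Old cocoa seems to sit 2–3 mm off the bar. I'll nudge the cocoa pair forward gently from behind with closed fingers.

Request:
carry_out --rows '[[[0.026,0.018,0,0],[0.052,0.036,0,0],[0.078,0.054,0,0],[0.104,0.072,0,0],[0.13,0.09,0,0],[0.156,0.108,0,0],[0.182,0.126,0,0],[0.208,0.144,0,0],[0.234,0.162,0,0],[0.26,0.18,0,0],[0.26,0.18,0,0],[0.26,0.18,0,0]]]' --grip 0.0 --grip_force 30

```text
clock: 33.2
position: [0.6772, 0.1402, 0.2996]
tool_rot: [-3.14, -0.001, 1.54]
force: [-0.3, -0.7, 0.1]
grip_width: 0.0002
finger_force: 0.0
```

Run:
```python
from h import *
o=np.array([.61824,.09879]);t=-.03249
R=np.array([[np.cos(t),-np.sin(t)],[np.sin(t),np.cos(t)]])
s=bot.observe();p=np.array(s["position"]);print(p,"rack",(p[:2]-o)@R,s["grip_width"])
f=bot.grab_frame("wrist")
for n,g in(("nc",[.6223,.139,.121]),("oc",[.5605,.1397,.121]),("ns",[.6145,.060,.116]),("os",[.5555,.062,.116])):
    k=knob(f,g,15);print(n,k,None if k is None else ((k[2][:2]-o)@R).round(4))
```

```text
[0.67716238 0.14024864 0.29959675] rack [0.05754453 0.04335081] 0.00022117506835045168
nc (128, array([214.3, 175.5]), array([0.622, 0.139, 0.121])) [0.0025 0.0403]
oc (136, array([164.5, 178.3]), array([0.5617, 0.1375, 0.121 ])) [-0.0578  0.0369]
ns (83, array([212.8, 233.3]), array([0.6132, 0.0615, 0.116 ])) [-0.0038 -0.0374]
os (80, array([166.8, 235.2]), array([0.5532, 0.0608, 0.116 ])) [-0.0638 -0.0401]
```

Request:
carry_out --rows '[[[-0.002,0,0.03,0],[-0.002,0,0.07,0],[-0.002,0,0.11,0],[-0.002,0,0.14,0],[-0.002,0,0.165,0],[-0.002,0,0.19,0],[-0.002,0,0.215,0],[-0.002,0,0.235,0],[-0.002,0,0.237,0],[-0.002,0,0.237,0]]]'

```text
clock: 34.08
position: [0.6766, 0.1351, 0.0632]
tool_rot: [-3.14, 0.001, 1.536]
force: [-0.3, 0.2, -0.2]
grip_width: 0.0003
finger_force: 0.0
```

Request:
carry_out --rows '[[[0,-0.002,0,0],[0,-0.004,0,0],[0,-0.006,0,0],[0,-0.007,0,0],[0,-0.007,0,0]]]'

```text
clock: 34.5
position: [0.6702, 0.1367, 0.0643]
tool_rot: [3.141, -0.0, 1.538]
force: [-0.0, -1.1, 1.4]
grip_width: 0.0001
finger_force: 0.0
```

Request:
carry_out --rows '[[[0,-0.001,0,0],[0,-0.002,0,0],[0,-0.002,0,0]]]'

```text
clock: 34.75
position: [0.6684, 0.1368, 0.064]
tool_rot: [3.141, -0.0, 1.537]
force: [3.2, -0.9, 5.6]
grip_width: -0.0002
finger_force: 0.0
```

Request:
carry_out --rows '[[[0,-0.001,-0.001,0],[0,-0.0015,-0.001,0],[0,-0.0015,-0.001,0]]]'

```text
clock: 35.0
position: [0.6666, 0.1368, 0.0647]
tool_rot: [3.141, -0.0, 1.537]
force: [2.0, -0.6, 2.9]
grip_width: 0.0001
finger_force: 0.0
```

Run:
```python
from h import *
o=np.array([.61824,.09879]);t=-.03249
R=np.array([[np.cos(t),-np.sin(t)],[np.sin(t),np.cos(t)]])
f=bot.grab_frame("wrist")
for n,g in(("nc",[.62,.139,.121]),("oc",[.559,.1397,.121])):
    k=knob(f,g,28);print(n,k,None if k is None else ((k[2][:2]-o)@R).round(4))
s=bot.observe();print(s["position"],s["force"])
```

```text
nc (16, array([117. , 293.5]), array([0.6145, 0.1429, 0.121 ])) [-0.0052  0.044 ]
oc (629, array([401.3, 284.4]), array([0.7186, 0.1431, 0.121 ])) [0.0989 0.0475]
[0.66661909 0.13681167 0.06462991] [ 1.96276485 -0.57056747  3.71947147]
```

Request:
carry_out --rows '[[[0,-0.001,0,0],[0,-0.0015,0,0],[0,-0.0015,0,0]]]'

```text
clock: 35.3
position: [0.6653, 0.1368, 0.0648]
tool_rot: [3.141, -0.0, 1.537]
force: [2.8, -0.2, 5.7]
grip_width: -0.0001
finger_force: 0.0
```

Request:
carry_out --rows '[[[0,-0.001,0,0],[0,-0.001,0,0]]]'

```text
clock: 35.47
position: [0.6645, 0.1369, 0.0649]
tool_rot: [3.141, -0.0, 1.537]
force: [3.0, 0.5, 6.2]
grip_width: -0.0002
finger_force: 0.0
```

Request:
carry_out --rows '[[[0,0.003,-0.001,0],[0,0.007,-0.002,0],[0,0.008,-0.03,0],[0,0.008,-0.07,0],[0,0.008,-0.11,0],[0,0.008,-0.15,0],[0,0.008,-0.15,0],[0,0.008,-0.15,0]]]'

```text
clock: 36.13
position: [0.673, 0.1366, 0.2168]
tool_rot: [3.138, -0.001, 1.537]
force: [-0.2, -0.5, -0.9]
grip_width: -0.0002
finger_force: 0.0
```

Run:
```python
from h import *
o=np.array([.61824,.09879]);t=-.03249
R=np.array([[np.cos(t),-np.sin(t)],[np.sin(t),np.cos(t)]])
for c in("wrist","top"):
  f=bot.grab_frame(c)
  for n,g in(("nc",[.621,.139,.121]),("oc",[.5595,.1387,.121]),("ns",[.6145,.061,.116]),("os",[.5545,.062,.116])):
    k=knob(f,g,8 if c=="top" else 18);print(c,n,k,None if k is None else ((k[2][:2]-o)@R).round(4))
```

```text
wrist nc (217, array([203.5, 191.1]), array([0.6223, 0.1392, 0.121 ])) [0.0027 0.0405]
wrist oc (262, array([136.3, 195.4]), array([0.5609, 0.1373, 0.121 ])) [-0.0586  0.0366]
wrist ns (6, array([203.8, 260.3]), array([0.615 , 0.0663, 0.116 ])) [-0.0022 -0.0326]
wrist os (70, array([144.1, 267.1]), array([0.5545, 0.061 , 0.116 ])) [-0.0625 -0.0398]
top nc None None
top oc None None
top ns None None
top os None None
```

```bash
python3 -c "
from workcell import bot
print(bot.job_done())"
```

```text
the job is handed in; nothing more can be done
None
```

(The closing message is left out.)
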